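# Hold-and-push test of a stove cover's friction hinge

### The job

Test the stiff hinge of the table stove's cover: lift the cover by its bar handle to about 35 degrees open and let go, so that it stands there untouched for two seconds. Then push straight down on the thick strip along the front of the sheet with a steady force of about 5 N for two seconds, never pressing or striking the sheet with more than 10 N, and take the hand away, leaving the cover standing at about 35 degrees and the things around it undisturbed.

Things in the scene. Friction and masses are not known exactly. Their poses are not given: they have to be found in the camera images.
- cover (a joint): opening angle of the stove's cover, rad: 0 shut (sheet level), positive open (front edge rises), stop at 1.6. Dry friction (2.5 N m) holds it wherever it is left; 9 to 13 N at the handle lifts it, some 9 to 12 N on the front strip makes it slip. Sheet and handle also spring about the hinge by 0.011 rad per N m (2 to 4 N per mm at the strip). Cover mass 0.36 to 0.64 kg.
- cover_axis (a point): middle of the hinge line at the stove's rear, 104 mm above the worktop. Axes are the stove's and do not turn with the cover: x level from the stove's front to its rear (away from the robot), y along the hinge, z up. The stove is a fixed black box 250 mm deep, 300 mm wide, 78 mm high, with two round knobs on its front face, 250 mm before the hinge line.
- cover_handle (a point): middle of the bar handle: a round bar 12 mm thick, 150 mm long, parallel to the hinge and 300 mm from it, on two arms 50 mm ahead of the sheet's front edge, level with the sheet when shut. The gap between bar and sheet is 44 mm: open the fingers only 35 to 45 mm to straddle the bar from above. Axes as the cover: x along the sheet to the hinge, y along the bar, z out of its upper face.
- push_point (a point): middle of the upper face of the thick strip that forms the front 70 mm of the cover's sheet (300 mm wide, 10 mm thick), 215 mm from the hinge line, 85 mm behind the handle bar. Axes as the cover: z is out of the upper face.
- cover_lip: the same thick front strip of the sheet as a body; origin at the middle of the hinge line, axes as the cover
- cover_panel: the whole flat aluminium sheet of the cover, 250 mm by 300 mm, including its front strip, without the handle; origin at the middle of the hinge line
- cover_frame: the whole cover (sheet and handle); origin at the middle of the hinge line
- salt_jar: glass jar, 60 mm wide, 100 mm high, left of the stove; bystander
- mug: white mug, 80 mm wide, 90 mm high, right of the stove; bystander
- bowl: white bowl, 110 mm wide, 45 mm high, in front of the stove on the left; bystander
- pepper_mill: dark wooden mill, 54 mm wide, 140 mm high, right of the stove; bystander
- oil_bottle: bottle, 60 mm wide, 200 mm high, left of the stove; bystander
- egg_ring: low steel ring, 90 mm wide, 20 mm high, in front of the stove on the right; bystander

How it is judged:
On the way, in this order (a step that is already met when the one before it is completed fails the run):
1. the cover is lifted by the hand to between 27 and 43 degrees (value of joint cover between 0.47 and 0.75 rad and contact force between the fingers and cover_frame above 0.5 N), for 0.1 s.
2. let go, it stands still and untouched between 27 and 43 degrees for 1.2 s (value of joint cover between 0.47 and 0.75 rad and velocity of joint cover between -0.03 and 0.03 rad/s and contact force between anything else and cover_frame below 0.1 N), for 1.2 s.
3. the fingers press the front strip with 3 to 7 N for 1.2 s without the hinge giving way (value of joint cover between 0.47 and 0.75 rad and velocity of joint cover between -0.03 and 0.03 rad/s and contact force between the fingers and cover_lip between 3 and 7 N), for 1.2 s.
At the end, for the whole second after the job is handed in: the cover stands by itself, at rest and untouched, between 27 and 43 degrees open (0.47 to 0.75 rad) (all of step 2).
It fails at once if the cover's sheet is pressed or struck with more than 10 N (contact force between anything else and cover_panel above 10 N).
It fails at once if a bystander is shifted by more than 20 mm or tipped (distance of any of salt_jar, mug, bowl, pepper_mill, oil_bottle, egg_ring from where it was at the start of the episode above 0.02 m or angle between any of salt_jar, mug, bowl, pepper_mill, oil_bottle, egg_ring's own z axis and vertical above 0.3 rad).
It also fails if it takes over 62 s, if anything falls off the work surface, if the arm or the gripper's body presses on something with over 40 N, if the wrist force passes 120 N, or if a joint passes its speed limit or range.

### The arm

A 6-joint arm with a two-finger parallel gripper is mounted at the origin on the work surface. World frame = base frame: x ahead of the robot, y to its left, z up, the work surface at z = 0. Lengths are in m, angles in rad, forces in N, time in s.
With the tool pointing down it reaches from about 0.375 to 0.9 m from the base axis. Payload 3.1 kg.
Tool frame: the origin (TCP) lies at the very end of the fingers, on their centre line; the grasp point (between the pads) lies 19 mm behind it (manip.hold_point_z is the distance from the TCP to the grasp point, in m); y points along the fingers, z is the direction in which the jaws open and shut, and the axes are right-handed (so a half turn about y gives the same grasp; the last joint's range is limited). The gripper opens to 85 mm and grips with 20 to 120 N. Pads are 22 mm wide; open, the fingers measure 114 mm over their backs; the gripper's body (76 mm by 85 mm) begins 54 mm behind the grasp point. The pads swing forward as they close: fully open they stand 13 mm farther back than shut.
Start: joints at [0.923, 0.527, 1.433, -0, 1.181, -0.178], TCP at [0.282, 0.558, 0.231] pointing down, gripper open.
Joint ranges: [-3.08, 3.08], [-0.75, 2.2], [0.22, 2.44], [-1.43, 4.57], [0, 2.65], [-2.85, 2.85]. Speed limits (rad/s): [2.79, 2.79, 3.14, 3.14, 3.14, 3.14].

### API

Orientations are given as a unit quaternion [x, y, z, w].
In Python, from station import manip, eyes, workorder gives the robot as it stands. The module is installed in compiled form; this text tells all that it offers.
- The arm moves only by the shell command python3 -m jog 'ROWS' [OPENING] [FORCE]. ROWS is JSON, a list of rows, each a list of 2 entries, a list of its own where there are three numbers: the shift along the tool's x, y, z in cm, then the turn about the tool's y in rad. A call has 1 to 20 rows; each row is the pose to reach, as a shift and turn from the pose commanded when the call began, along the tool's axes at that moment; what a row does not reach only later rows make up. A row lasts 1/12 s, in which the tool goes at most 41.7 mm and 7.16 degrees, less where a joint would pass 70% of its speed; a pose out of reach is approached as far as the arm can. A call with a gripper value outside its range is refused whole. OPENING is the finger opening in cm, from 0 to 8.54, set as the call begins (- or left out, the last holds). The fingers move at their own pace and stop on an object; FORCE is the grip in N (left out, the last holds). Time passes only in rows, so rows that repeat a pose let the fingers close. It gives the time, the measured TCP pose, the force and the opening at its end, in the units of the state.
- manip.sense(): the state, without advancing time (a new reading comes with each control period).
- eyes.snapshot(name): name is "scene" or "top" or "wrist"; returns a dict with "frame" (420x560x3 uint8, red, green, blue), "vfov" (degrees; the focal length in pixels is half the picture's height over the tangent of half this angle, whatever the lens; pixels are square), "cx", "cy" (the principal point, pixels), "k1" (the pictures are not rectified: a ray, as slopes to the right and down, at radius r is drawn at 1 + k1 r^2 times it, then the intrinsics apply), "rvec" (rotation vector, rad) and "tvec" (3), from world to camera coordinates, as OpenCV has them. Camera axes: x right, y down, z forward; pixel columns grow to the right and rows downward; lengths in m; the calibration is good to about 2 mm. A picture is of the moment at which its call begins. There is no depth.
- workorder.sign_off(): hands the job in, once; it reports no verdict.
The state is a dict: "t": time; "q": joint angles; "qd": joint speeds; "tau": joint torques, N m; "tcp_pos": TCP position; "tool_rot": TCP orientation; "force": force on the tool from outside, world axes, zero at the start; "ft_torque": the same for the moment, N m; "finger_gap": opening from 0.0 (shut) to 1.0 (fully open).
Only numpy, scipy, OpenCV 4.12 (cv2) and the standard library are available. Lean on these libraries where they do the work, as an engineer would, in place of code of your own. Each camera call takes 0.05 s, during which the arm holds its last target. There are 200 camera calls.

## Working session

There is one attempt and no reset: what is moved stays moved. The work goes in short steps, Python scripts to look and compute and a shell command to move; the robot and the scene stay as the last step left them, time stands still between calls to the robot, and variables do not carry over. Pictures are saved under pics/ and viewed, about 8 in all and at most 12, crops included, and the job is handed in when it is done.

```bash
mkdir -p pics
cat > h.py <<'E'
from station import manip, eyes
import numpy as np, cv2
def snap(n,f):
    s=eyes.snapshot(n); cv2.imwrite('pics/'+f,s['frame'][:,:,::-1])
    np.save('pics/'+f+'.npy',{k:s[k] for k in s if k!='frame'},allow_pickle=True); return s
def cal(f): return np.load('pics/'+f+'.npy',allow_pickle=True).item()
def ray(c,u,v):
    fl=210/np.tan(np.radians(c['vfov'])/2)
    d=np.array([(u-c['cx'])/fl,(v-c['cy'])/fl]); p=d.copy()
    for _ in range(30): p=d/(1+c['k1']*(p@p))
    R=cv2.Rodrigues(np.array(c['rvec'],float))[0]; t=np.array(c['tvec'],float).ravel()
    return -R.T@t, R.T@np.array([p[0],p[1],1])
def at_z(c,u,v,z):
    o,d=ray(c,u,v); return o+d*(z-o[2])/d[2]
def proj(c,P):
    fl=210/np.tan(np.radians(c['vfov'])/2)
    R=cv2.Rodrigues(np.array(c['rvec'],float))[0]; q=R@np.array(P)+np.array(c['tvec'],float).ravel()
    p=q[:2]/q[2]; p=p*(1+c['k1']*(p@p)); return p*fl+[c['cx'],c['cy']]
E
python3 - <<'E'
from h import *
s=manip.sense(); print({k:np.round(v,3) for k,v in s.items()}, manip.hold_point_z)
a=snap('scene','s0.png');b=snap('top','t0.png')
im=np.hstack([a['frame'],b['frame']]); 
print(a['vfov'],b['vfov'],b['k1'])
big=cv2.resize(b['frame'],(800,600),interpolation=cv2.INTER_CUBIC); cv2.imwrite('pics/t0b.png',big[:,:,::-1])
E
```

```text
{'t': np.float64(0.0), 'q': array([ 0.923,  0.528,  1.434, -0.   ,  1.181, -0.178]), 'qd': array([-0.001,  0.002, -0.001, -0.001,  0.   , -0.   ]), 'tau': array([-1.0000e-03, -4.4236e+01, -1.7802e+01, -0.0000e+00,  8.0000e-03,
        0.0000e+00]), 'tcp_pos': array([0.282, 0.557, 0.23 ]), 'tool_rot': array([ 0.688, -0.165,  0.164, -0.687]), 'force': array([-0.8  ,  0.29 ,  0.118]), 'ft_torque': array([ 0.008, -0.008, -0.025]), 'finger_gap': np.float64(1.001)} 0.0187
43.49855251274769 53.86850941958565 -0.08905258246604651
```

View pics/t0b.png

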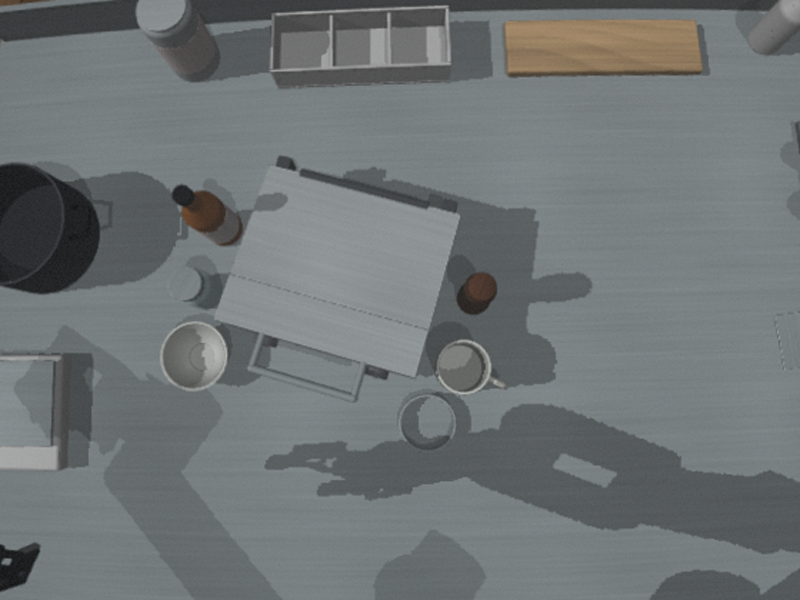

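View pics/s0.png

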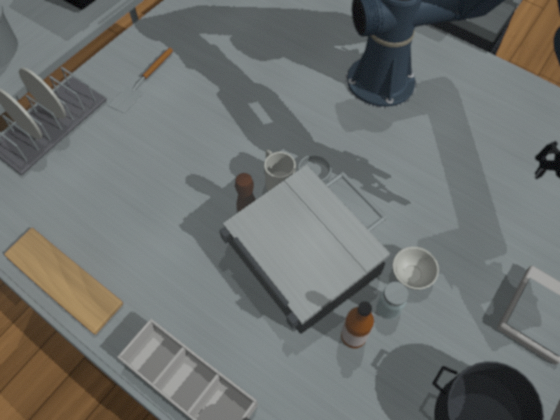

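The top view shows the cover shut. Sheet corners in the 800x600 picture are at (275,167), (458,212), (417,376) and (217,318), and the bar runs (252,368) to (355,396). The bowl is at (194,356), the ring at (427,421) and the mug at (463,367).

Run:
```python
from h import *
from scipy.optimize import least_squares
c=cal('t0.png'); k=.7
px=np.array([(275,167),(458,212),(417,376),(217,318),(252,368),(355,396)])*k
P=[at_z(c,u,v,.108 if i<4 else .106) for i,(u,v) in enumerate(px)]
for p in P: print(p.round(4))
print('bar mid',(P[4]+P[5])/2,'len',np.linalg.norm(P[4]-P[5]),'front',np.linalg.norm(P[2]-P[3]),'rear',np.linalg.norm(P[0]-P[1]),'side',np.linalg.norm(P[0]-P[3]),np.linalg.norm(P[1]-P[2]))
# model: local x fwd, y left ; hinge origin
L=np.array([(0,.15),(0,-.15),(-.25,-.15),(-.25,.15),(-.3,.075),(-.3,-.075)])
def m(v): 
    cs,sn=np.cos(v[2]),np.sin(v[2]); return L@np.array([[cs,sn],[-sn,cs]])+v[:2]
W=np.array([p[:2] for p in P])
r=least_squares(lambda v:(m(v)-W).ravel(),[.6,.2,0]); print(r.x,(r.fun.reshape(-1,2)*1000).round(1)); 
for n,(u,v),z in [('bowl',(194,356),.045),('ring',(427,421),.02),('mug',(463,367),.09),('mill',(480,285),.14),('jar',(187,283),.1),('bottle',(183,195),.2)]: print(n,at_z(c,u*k,v*k,z).round(3))
from scipy.spatial.transform import Rotation as R
print(R.from_quat(manip.sense()['tool_rot']).as_matrix().round(3))
im=cv2.imread('pics/t0.png')[200:290,140:350]; cv2.imwrite('pics/c.png',cv2.resize(im,None,fx=3.8,fy=3.8,interpolation=cv2.INTER_CUBIC))
```

```text
[0.7897 0.2469 0.108 ]
[ 0.7106 -0.0271  0.108 ]
[0.4719 0.0392 0.108 ]
[0.5611 0.3311 0.108 ]
[0.4872 0.2783 0.106 ]
[0.4451 0.1284 0.106 ]
bar mid [0.4661453  0.20330736 0.106     ] len 0.15571525812610051 front 0.30520559665507674 rear 0.28519100513780854 side 0.2436031702182896 0.24768888848450568
[ 0.75264098  0.11165508 -0.30170256] [[ 7.5  8. ]
 [-2.5 -4.5]
 [-2.6  3.5]
 [-2.6 -2. ]
 [ 1.3 -5.8]
 [-1.2  0.8]]
bowl [0.508 0.389 0.045]
ring [0.402 0.025 0.02 ]
mug [ 0.484 -0.028  0.09 ]
mill [ 0.596 -0.051  0.14 ]
jar [0.616 0.382 0.1  ]
bottle [0.721 0.352 0.2  ]
[[ 0.892 -0.001  0.452]
 [-0.452 -0.002  0.892]
 [-0.    -1.    -0.002]]
```

View pics/c.png

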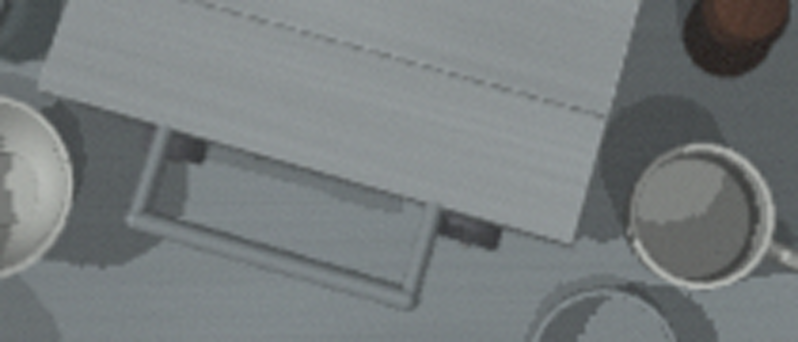

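The crop puts the bar ends at full-image pixels (175.3,257.1) and (248.2,278.7), and the front corners at (151,223.7) and (291.3,263.9). I'll refit using these and work out the approach.

```bash
cat >> h.py <<'E'
from scipy.spatial.transform import Rotation as Rot
def toolshift(target): # cm in tool axes
    s=manip.sense(); R=Rot.from_quat(s['tool_rot']).as_matrix()
    return (R.T@(np.array(target)-s['tcp_pos'])*100).round(2)
E
python3 - <<'E'
from h import *
from scipy.optimize import least_squares
c=cal('t0.png')
px=[(151.05,223.7),(291.3,263.9),(175.3,257.1),(248.2,278.7)]
z=[.109,.109,.106,.106]
W=np.array([at_z(c,*p,zz)[:2] for p,zz in zip(px,z)]); print(W.round(4))
L=np.array([(-.25,.15),(-.25,-.15),(-.3,.075),(-.3,-.075)])
def m(v): 
    cs,sn=np.cos(v[2]),np.sin(v[2]); return L@np.array([[cs,sn],[-sn,cs]])+v[:2]
r=least_squares(lambda v:(m(v)-W).ravel(),[.6,.2,0]); print(r.x,(r.fun.reshape(-1,2)*1000).round(1))
v=r.x; u=np.array([np.cos(v[2]),np.sin(v[2])]); bar=v[:2]-.3*u; print('bar',bar,'u',u)
R=Rot.from_quat(manip.sense()['tool_rot']).as_matrix(); a=np.arctan2(R[1,2],R[0,2]); print('turn',a-v[2])
print(toolshift([*bar,.22]))
E
```

```text
[[0.5587 0.3326]
 [0.4705 0.0405]
 [0.4883 0.2806]
 [0.4421 0.129 ]]
[ 0.75290129  0.11535835 -0.29635319] [[-1.1 -0.7]
 [-0.5  4.4]
 [-0.4 -5.9]
 [ 2.   2.2]]
bar [0.46597894 0.20296865] u [ 0.95640784 -0.29203432]
turn 1.3983586594771535
[ 32.42   1.08 -23.27]
```

```bash
python3 -m jog '[[[32.4,1,-23.3],1.4],[[32.4,1,-23.3],1.4],[[32.4,1,-23.3],1.4],[[32.4,1,-23.3],1.4],[[32.4,1,-23.3],1.4],[[32.4,1,-23.3],1.4],[[32.4,1,-23.3],1.4],[[32.4,1,-23.3],1.4],[[32.4,1,-23.3],1.4],[[32.4,1,-23.3],1.4],[[32.4,1,-23.3],1.4],[[32.4,1,-23.3],1.4],[[32.4,1,-23.3],1.4],[[32.4,1,-23.3],1.4],[[32.4,1,-23.3],1.4]]' 4.0 40
python3 - <<'E'
from h import *
s=manip.sense(); print(s['tcp_pos'],s['force'],s['finger_gap'],s['q'].round(2) if hasattr(s['q'],'round') else s['q'])
a=snap('wrist','w1.png')
E
```

```text
t: 1.35
tcp_pos: [0.4655, 0.2041, 0.2212]
tool_rot: [-0.421, 0.568, -0.568, 0.421]
force: [-0.1, -0.3, -0.3]
finger_gap: 0.469
[0.46547045 0.20410742 0.22121981] [-0.12478856 -0.32335277 -0.25269678] 0.4687578494055277 [0.19 0.39 1.73 0.   1.02 0.49]
```

View pics/w1.png

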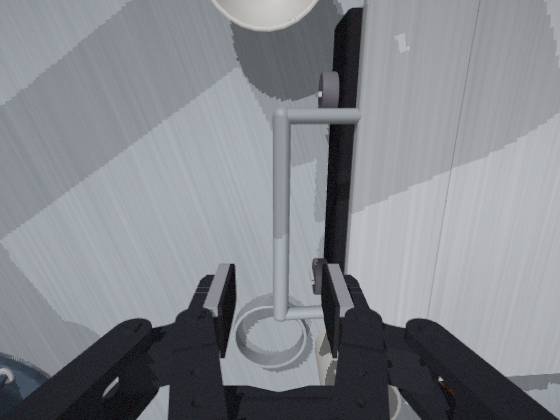

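The wrist view shows the bar from (281,112) to (280,315), the sheet edge at about x=352, and the fingers straddling the bar line from above, beyond its right end.

Run:
```python
from h import *
c=cal('w1.png')
A,B=[at_z(c,*p,.107) for p in [(281.5,115),(280.5,314)]]
mid=(A+B)/2; d=(A-B)[:2]; print(A,B,mid,np.linalg.norm(d),'yaw',np.arctan2(d[1],d[0])-np.pi/2)
print(at_z(c,358,115,.109), at_z(c,345,312,.109), proj(c,manip.sense()['tcp_pos']))
for z in (.221,.085): print(toolshift([mid[0],mid[1],z]))
s=manip.sense();R=Rot.from_quat(s['tool_rot']).as_matrix(); print(R.round(3))
```

```text
[0.48908625 0.27027295 0.107     ] [0.43986216 0.10987224 0.107     ] [0.4644742 0.1900726 0.107    ] 0.16778378577022238 yaw -0.2977585472270323
[0.54152734 0.25429458 0.109     ] [0.49433437 0.09691387 0.109     ] [276.45847074 280.02695092]
[1.38 0.03 0.31]
[ 1.38 13.63  0.31]
[[-0.291 -0.     0.957]
 [-0.957 -0.    -0.291]
 [ 0.    -1.    -0.   ]]
```

Run:
```python
from h import *
c=cal('w1.png');t=cal('t0.png')
def tri(L):
    A=np.zeros((3,3));b=np.zeros(3)
    for o,d in L:
        d=d/np.linalg.norm(d);M=np.eye(3)-np.outer(d,d);A+=M;b+=M@o
    return np.linalg.solve(A,b)
for w,tp in [((281.5,115),(175.8,257)),((280.5,314),(247.8,277.5))]:
    L=[ray(c,*w),ray(t,*tp)]; p=tri(L); print(p.round(4), [np.linalg.norm(np.cross(p-o,d/np.linalg.norm(d))).round(4) for o,d in L])
print(ray(c,280,210),ray(t,280,210), c['vfov'],c['k1'],c['cx'],c['cy'])
im=cv2.imread('pics/s0.png')[150:260,290:430]; cv2.imwrite('pics/c2.png',cv2.resize(im,None,fx=5,fy=5,interpolation=cv2.INTER_CUBIC))
```

```text
[0.4885 0.2714 0.1352] [np.float64(0.0006), np.float64(0.0006)]
[0.4451 0.1271 0.133 ] [np.float64(0.0003), np.float64(0.0003)]
(array([0.4894934 , 0.28027589, 0.36318533]), array([-0.08306069, -0.29273163, -0.95261867])) (array([0.47277566, 0.04372387, 0.95620612]), array([ 0.12726194,  0.02049453, -0.99184906])) 63.38255257750576 0.02440210714844491 278.2583569688697 212.33155545960622
```

View pics/c2.png

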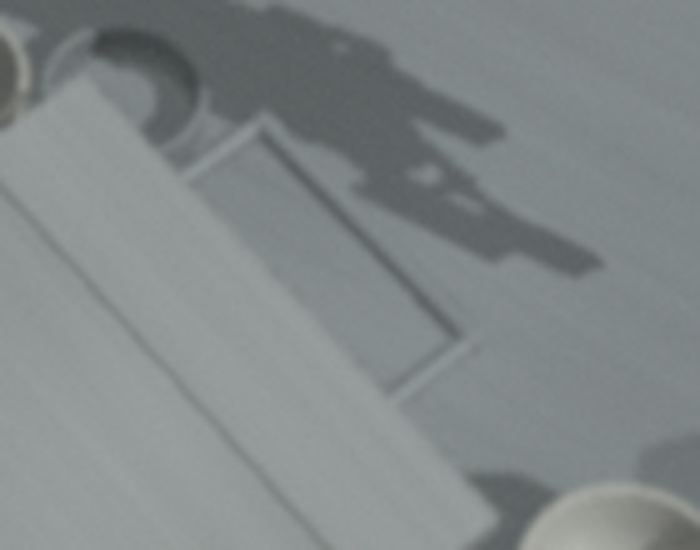

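Run:
```python
from h import *
c=cal('w1.png');t=cal('t0.png');s=cal('s0.png')
def tri(L):
    A=np.zeros((3,3));b=np.zeros(3)
    for o,d in L:
        d=d/np.linalg.norm(d);M=np.eye(3)-np.outer(d,d);A+=M;b+=M@o
    return np.linalg.solve(A,b)
for n,w,tp,sp in [('L',(281.5,115),(175.8,257),(382.6,217.4)),('R',(280.5,314),(247.8,277.5),(342.4,175)),('fl',None,(151.05,223.7),(389,254.3)),('fr',None,(291.3,263.9),(307.6,165)),('rl',None,(192.5,117),(300.5,319)),('rr',None,(320.6,148.4),(224,226))]:
    L=[ray(t,*tp),ray(s,*sp)]
    if w: L.append(ray(c,*w))
    p=tri(L); print(n,p.round(4), [np.linalg.norm(np.cross(p-o,d/np.linalg.norm(d))).round(4) for o,d in L])
```

```text
L [0.4889 0.2708 0.1343] [np.float64(0.0013), np.float64(0.0015), np.float64(0.0006)]
R [0.445  0.1285 0.1331] [np.float64(0.0015), np.float64(0.0023), np.float64(0.001)]
fl [0.557  0.3277 0.124 ] [np.float64(0.0003), np.float64(0.0003)]
fr [0.4693 0.0428 0.1295] [np.float64(0.0026), np.float64(0.0026)]
rl [0.7901 0.2489 0.1044] [np.float64(0.0013), np.float64(0.0013)]
rr [ 0.7109 -0.026   0.104 ] [np.float64(0.0016), np.float64(0.0016)]
```

The three cameras agree: the bar is at z≈0.134, so the cover starts about 0.1 rad open. The hinge middle is at (0.752,0.111,0.104). Next I lower over the bar.

```bash
python3 -m jog '[[[0.4,2,0.3],0],[[0.4,5,0.3],0],[[0.4,7.5,0.3],0],[[0.4,9,0.3],0],[[0.4,10,0.3],0],[[0.4,10.6,0.3],0],[[0.4,10.6,0.3],0],[[0.4,10.6,0.3],0]]'
python3 -c "
from h import *
a=snap('wrist','w2.png')"
```

```text
t: 2.07
tcp_pos: [0.4682, 0.199, 0.1157]
tool_rot: [0.42, -0.568, 0.569, -0.421]
force: [-1.0, -0.2, 0.7]
finger_gap: 0.47
```

View pics/w2.png

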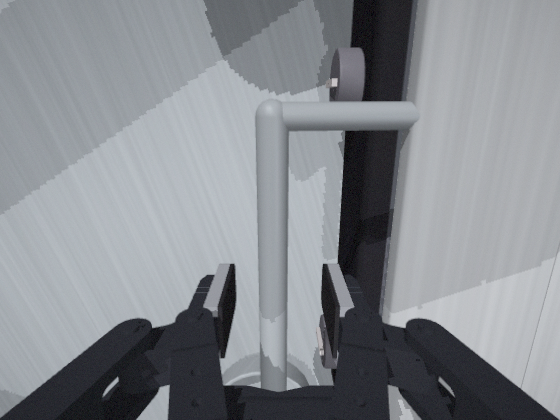

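The bar (x≈272) sits between the pads (236 and 323), clear of the sheet edge. I close now.

```bash
python3 -m jog '[[[0,0,-0.1],0],[[0,0,-0.1],0],[[0,0,-0.1],0],[[0,0,-0.1],0],[[0,0,-0.1],0],[[0,0,-0.1],0],[[0,0,-0.1],0],[[0,0,-0.1],0]]' 0 40
python3 - <<'E'
import numpy as np
p=np.array([.4682-.001,.199,.1157]);g=p+[0,0,.0187]
H=np.array([.752,.1113,.104])
for th in np.linspace(.1,.66,13): 
    print(round(th,3),(-30*(np.sin(th)-np.sin(.1))).round(2),(30*(np.cos(.1)-np.cos(th))).round(2))
E
```

```text
t: 2.78
tcp_pos: [0.4657, 0.199, 0.1151]
tool_rot: [-0.421, 0.569, -0.568, 0.42]
force: [-4.6, 2.7, 1.5]
finger_gap: 0.122
0.1 -0.0 0.0
0.147 -1.39 0.17
0.193 -2.77 0.41
0.24 -4.14 0.71
0.287 -5.49 1.07
0.333 -6.82 1.5
0.38 -8.13 1.99
0.427 -9.42 2.54
0.473 -10.68 3.15
0.52 -11.91 3.82
0.567 -13.11 4.54
0.613 -14.27 5.32
0.66 -15.4 6.15
```

```bash
python3 -m jog '[[[0,-0.5,-0.2],0],[[0,-1.4,0],0],[[0,-2.1,0.1],0],[[0,-2.8,0.2],0],[[0,-3.5,0.4],0],[[0,-4.1,0.5],0],[[0,-4.8,0.7],0],[[0,-5.5,0.9],0]]'
```

```text
t: 3.45
tcp_pos: [0.4754, 0.1961, 0.1707]
tool_rot: [-0.42, 0.569, -0.569, 0.42]
force: [2.3, 0.5, -13.2]
finger_gap: 0.122
```

```bash
python3 -m jog '[[[0,-0.7,0.3],0],[[0,-1.4,0.5],0],[[0,-2.0,0.7],0],[[0,-2.7,1.0],0],[[0,-3.3,1.3],0],[[0,-3.9,1.6],0],[[0,-4.6,1.9],0],[[0,-5.2,2.2],0],[[0,-5.8,2.5],0],[[0,-6.4,2.9],0],[[0,-7.0,3.2],0],[[0,-7.6,3.6],0],[[0,-8.2,4.0],0],[[0,-8.8,4.4],0],[[0,-9.3,4.7],0],[[0,-9.5,4.85],0],[[0,-9.5,4.85],0],[[0,-9.5,4.85],0]]'
```

```text
t: 4.95
tcp_pos: [0.5185, 0.1827, 0.2654]
tool_rot: [-0.422, 0.571, -0.567, 0.418]
force: [-7.2, 2.8, -6.6]
finger_gap: 0.123
```

```bash
python3 -m jog '[[[0,0.1,-0.2],0],[[0,0.2,-0.3],0],[[0,0.2,-0.3],0],[[0,0.2,-0.3],0]]' && python3 -m jog '[[[0,0,0],0],[[0,0,0],0],[[0,0,0],0],[[0,0,0],0]]' 2.4
python3 -c "
from h import *
a=snap('wrist','w3.png')"
```

```text
t: 5.28
tcp_pos: [0.5174, 0.1832, 0.2638]
tool_rot: [-0.421, 0.569, -0.568, 0.42]
force: [-5.4, 2.0, -6.1]
finger_gap: 0.123
t: 5.62
tcp_pos: [0.5201, 0.1828, 0.2648]
tool_rot: [0.419, -0.568, 0.569, -0.421]
force: [-3.0, 0.6, -0.2]
finger_gap: 0.279
```

View pics/w3.png

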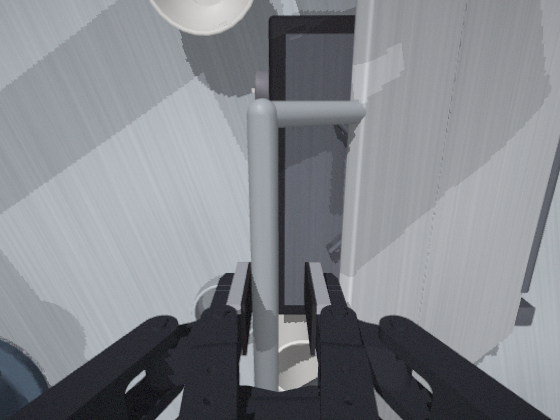

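Released, but the bar (x≈264) touches the front finger (gap 250–305). I centre the fingers, then retract upward.

```bash
python3 -m jog '[[[0,0,-0.3],0],[[0,0,-0.5],0],[[0,0,-0.5],0],[[0,0,-0.5],0]]' && python3 -m jog '[[[0,-1,0],0],[[0,-2.5,0],0],[[0,-4.5,0],0],[[0,-7,0],0],[[0,-9,0],0],[[0,-10,0],0],[[0,-10,0],0]]'
python3 - <<'E'
from h import *
a=snap('wrist','w4.png');b=snap('top','t4.png');c=snap('scene','s4.png')
im=np.hstack([a['frame'],b['frame'],])
cv2.imwrite('pics/m4.png',cv2.resize(im,(800,300),interpolation=cv2.INTER_AREA)[:,:,::-1])
cv2.imwrite('pics/m4.png',np.vstack([cv2.resize(a['frame'],(560,420))[:300,:],b['frame'][60:300]])[:,:,::-1])
E
```

```text
t: 6.0
tcp_pos: [0.5149, 0.1843, 0.2637]
tool_rot: [0.42, -0.568, 0.569, -0.421]
force: [0.2, -1.0, -0.1]
finger_gap: 0.284
t: 6.58
tcp_pos: [0.5159, 0.1846, 0.3666]
tool_rot: [0.418, -0.567, 0.57, -0.422]
force: [-1.3, -0.1, -0.1]
finger_gap: 0.28
```

View pics/m4.png

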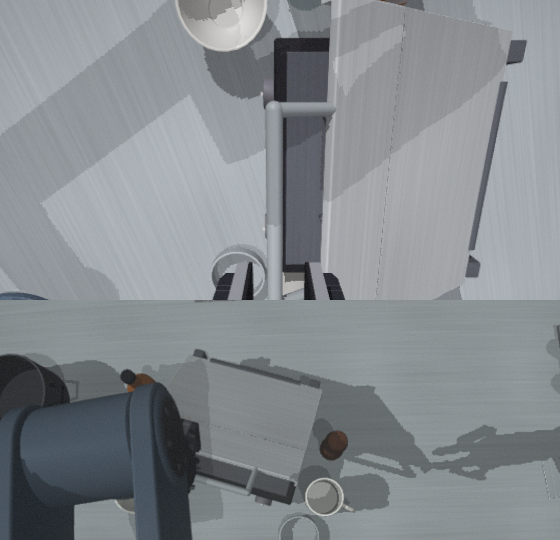

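The cover stands open. In the wrist view the bar is at x≈275 (left corner at (275,107)), the sheet front edge at about x=330, and the strip seam about (403,25) to (380,290). I fit the angle from these.

Run:
```python
from h import *
c=cal('w4.png'); yaw=-.300; u=np.array([np.cos(yaw),np.sin(yaw),0]); y=np.array([-u[1],u[0],0]); z=np.array([0,0,1.])
H=np.array([.752,.1113,.104])
for th in (.52,.56,.6,.64,.68):
    P=lambda d,yy,n=0: H+d*(-np.cos(th)*u+np.sin(th)*z)+yy*y+n*(np.sin(th)*u+np.cos(th)*z)
    print(th,'barL',proj(c,P(.3,.072)).round(1),'barR',proj(c,P(.3,-.04)).round(1),'edge',proj(c,P(.25,.072,.005)).round(1),'seam',proj(c,P(.18,.13,.005)).round(1),proj(c,P(.18,-.03,.005)).round(1))
th=.62
print('push',H+.215*(-np.cos(th)*u+np.sin(th)*z)+.005*(np.sin(th)*u+np.cos(th)*z))
```

```text
0.52 barL [257.8 113.2] barR [260.2 255. ] edge [318.  112.4] seam [390.   36.8] [372.5 221.1]
0.56 barL [266.  113.7] barR [267.4 260.5] edge [326.4 112.7] seam [397.3  35.4] [378.3 223.2]
0.6 barL [275.5 114.2] barR [275.7 266.3] edge [335.7 113. ] seam [405.1  34. ] [384.5 225.3]
0.64 barL [286.4 114.7] barR [285.1 272.4] edge [346.1 113.4] seam [413.5  32.5] [391.2 227.4]
0.68 barL [298.9 115.2] barR [295.8 278.7] edge [357.4 113.7] seam [422.4  31. ] [398.2 229.6]
push [0.58760695 0.16215273 0.23299195]
```

The angle is about 0.59 rad. I shut the fingers, wait out the standing time and move over the strip, staying above z≈0.27.

```bash
python3 -m jog '[[[0,0,0],0],[[0,0,0],0],[[0,0,0],0],[[0,0,0],0],[[0,0,2],0],[[0,0,4],0],[[0,0,6],0],[[0,0,7.5],0],[[0,0,8],0],[[0,2,8],0],[[0,4,8],0],[[0,6,8],0],[[0,8,8],0],[[0,9.2,8],0],[[0,9.7,8],0],[[0,9.7,8],0],[[0,9.7,8],0],[[0,9.7,8],0]]' 0 20
python3 - <<'E'
from h import *
print(toolshift([.592,.161,.24])); print(manip.sense()['force'])
snap('wrist','w5.png');b=snap('scene','s5.png')
im=cv2.imread('pics/s5.png')[100:340,180:500]; cv2.imwrite('pics/c5.png',cv2.resize(im,None,fx=2.4,fy=2.4,interpolation=cv2.INTER_CUBIC))
E
```

```text
t: 8.23
tcp_pos: [0.5913, 0.1611, 0.2675]
tool_rot: [0.42, -0.568, 0.569, -0.421]
force: [-1.1, 0.3, 0.3]
finger_gap: -0.003
[-0.01  2.75  0.07]
[-1.12240641  0.25928061  0.2858792 ]
```

View pics/c5.png

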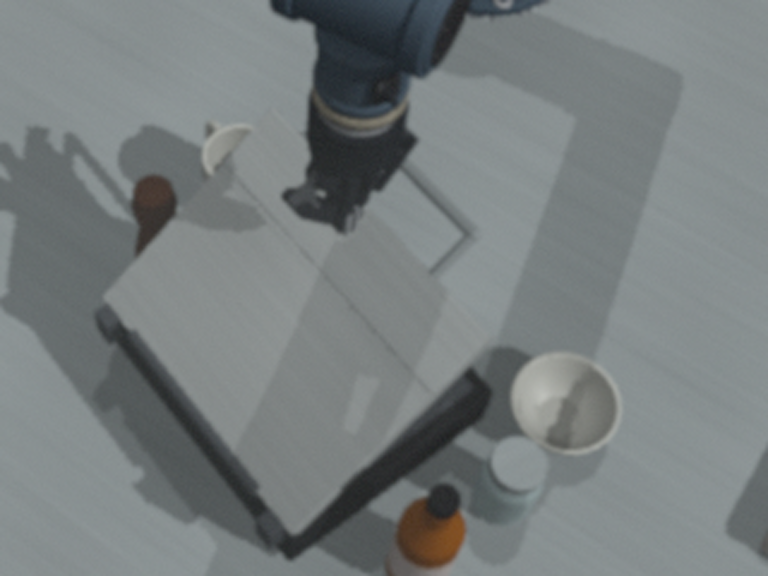

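View pics/w5.png

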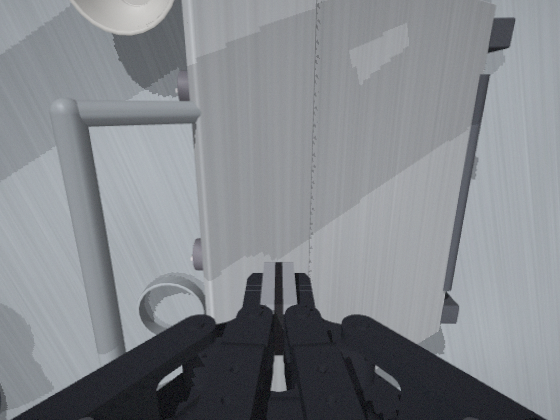

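The shut fingers are over the strip, between the front edge (x≈208) and the seam (x≈310), with the tip at 263–295. I lower gently.

```bash
python3 -m jog '[[[0,1,0],0],[[0,2,0],0],[[0,2.8,0],0],[[0,3.1,0],0],[[0,3.1,0],0],[[0,3.1,0],0]]'; python3 -m jog '[[[0,0.1,0],0],[[0,0.2,0],0],[[0,0.2,0],0]]';python3 -m jog '[[[0,0.1,0],0],[[0,0.2,0],0],[[0,0.2,0],0]]'
```

```text
t: 8.83
tcp_pos: [0.5905, 0.1608, 0.2347]
tool_rot: [-0.421, 0.569, -0.569, 0.42]
force: [-0.3, 0.7, -0.8]
finger_gap: -0.002
t: 9.08
tcp_pos: [0.5908, 0.1609, 0.2335]
tool_rot: [0.42, -0.569, 0.569, -0.42]
force: [0.8, -0.8, -0.3]
finger_gap: -0.001
t: 9.33
tcp_pos: [0.5906, 0.1609, 0.2312]
tool_rot: [-0.42, 0.569, -0.569, 0.42]
force: [-0.1, -0.2, 0.3]
finger_gap: 0.004
```

```bash
python3 -m jog '[[[0,0.1,0],0],[[0,0.1,0],0]]'; python3 -m jog '[[[0,0.1,0],0],[[0,0.1,0],0]]'
```

```text
t: 9.5
tcp_pos: [0.5905, 0.1609, 0.2302]
tool_rot: [-0.42, 0.569, -0.569, 0.42]
force: [0.1, 0.5, 0.1]
finger_gap: -0.001
t: 9.67
tcp_pos: [0.5906, 0.1609, 0.2291]
tool_rot: [-0.42, 0.569, -0.569, 0.42]
force: [0.3, 0.2, 0.2]
finger_gap: 0.0
```

```bash
python3 -m jog '[[[0,0.1,0],0],[[0,0.1,0],0]]'
```

```text
t: 9.83
tcp_pos: [0.5905, 0.1609, 0.2281]
tool_rot: [-0.42, 0.569, -0.569, 0.42]
force: [0.3, -0.2, 0.8]
finger_gap: 0.002
```

```bash
python3 -m jog '[[[0,0.1,0],0],[[0,0.1,0],0]]'
```

```text
t: 10.0
tcp_pos: [0.5906, 0.1609, 0.2272]
tool_rot: [-0.42, 0.569, -0.569, 0.42]
force: [0.0, -0.5, -0.4]
finger_gap: -0.0
```

```bash
python3 -m jog '[[[0,0.1,0],0],[[0,0.1,0],0]]'
```

```text
t: 10.17
tcp_pos: [0.5908, 0.1609, 0.2264]
tool_rot: [0.42, -0.569, 0.569, -0.42]
force: [-0.2, -0.3, 1.8]
finger_gap: 0.003
```

Contact at z≈0.2265, with 1.8 N. I continue in 1 mm steps.

```bash
python3 -m jog '[[[0,0.1,0],0],[[0,0.1,0],0]]'
```

```text
t: 10.33
tcp_pos: [0.5909, 0.1609, 0.2256]
tool_rot: [0.42, -0.569, 0.569, -0.42]
force: [-0.2, 0.6, 2.9]
finger_gap: 0.001
```

```bash
python3 -c "
from h import *
print(manip.sense()['force'])"
```

```text
[-0.18771871  0.55273738  2.92856967]
```

```bash
python3 -m jog '[[[0,0.1,0],0],[[0,0.1,0],0],[[0,0.1,0],0]]'
```

```text
t: 10.58
tcp_pos: [0.591, 0.1609, 0.2248]
tool_rot: [0.42, -0.568, 0.569, -0.421]
force: [0.3, -0.4, 4.9]
finger_gap: 0.003
```

```bash
python3 -m jog '[[[0,0,0],0],[[0,0,0],0]]'
```

```text
t: 10.75
tcp_pos: [0.5909, 0.1609, 0.2246]
tool_rot: [0.42, -0.569, 0.569, -0.42]
force: [0.0, -0.3, 5.2]
finger_gap: 0.0
```

About 5 N; I hold there for two seconds.

```bash
python3 -m jog '[[[0,0,0],0],[[0,0,0],0],[[0,0,0],0],[[0,0,0],0],[[0,0,0],0],[[0,0,0],0],[[0,0,0],0],[[0,0,0],0],[[0,0,0],0],[[0,0,0],0],[[0,0,0],0],[[0,0,0],0]]'; python3 -m jog '[[[0,0,0],0],[[0,0,0],0],[[0,0,0],0],[[0,0,0],0],[[0,0,0],0],[[0,0,0],0],[[0,0,0],0],[[0,0,0],0],[[0,0,0],0],[[0,0,0],0],[[0,0,0],0],[[0,0,0],0]]'
```

```text
t: 11.75
tcp_pos: [0.5908, 0.1609, 0.2245]
tool_rot: [0.42, -0.569, 0.569, -0.42]
force: [-0.1, 0.2, 4.6]
finger_gap: 0.002
t: 12.75
tcp_pos: [0.5908, 0.1609, 0.2245]
tool_rot: [0.42, -0.569, 0.569, -0.42]
force: [0.2, -0.0, 4.5]
finger_gap: -0.003
```

```bash
python3 -m jog '[[[0,-0.3,0],0],[[0,-0.8,0],0],[[0,-2,0],0],[[0,-4,0],0],[[0,-6,0],0],[[0,-8,0],0],[[0,-10,0],0],[[0,-12,0],0],[[0,-13,0],0],[[0,-14,0],0],[[0,-14,0],0],[[0,-14,0],0],[[0,-14,0],0],[[0,-14,0],0],[[0,-14,0],0]]'
python3 - <<'E'
from h import *
b=snap('scene','s6.png');a=snap('wrist','w6.png')
cv2.imwrite('pics/m6.png',np.vstack([b['frame'][100:360],a['frame'][:330]])[:,:,::-1])
c=cal('w6.png'); yaw=-.300; u=np.array([np.cos(yaw),np.sin(yaw),0]); y=np.array([-u[1],u[0],0]); z=np.array([0,0,1.])
H=np.array([.752,.1113,.104])
for th in (.52,.56,.6,.64):
    P=lambda d,yy,n=0: H+d*(-np.cos(th)*u+np.sin(th)*z)+yy*y+n*(np.sin(th)*u+np.cos(th)*z)
    print(th,'barL',proj(c,P(.3,.072)).round(1),'edge',proj(c,P(.25,.072,.005)).round(1))
E
```

```text
t: 14.0
tcp_pos: [0.5901, 0.1608, 0.363]
tool_rot: [-0.421, 0.569, -0.568, 0.419]
force: [0.2, 0.6, -0.3]
finger_gap: 0.0
0.52 barL [148.2 111.3] edge [218.1 110.8]
0.56 barL [151.9 111.7] edge [223.4 111.1]
0.6 barL [156.6 112.3] edge [229.5 111.5]
0.64 barL [162.5 112.8] edge [236.5 111.9]
```

View pics/m6.png

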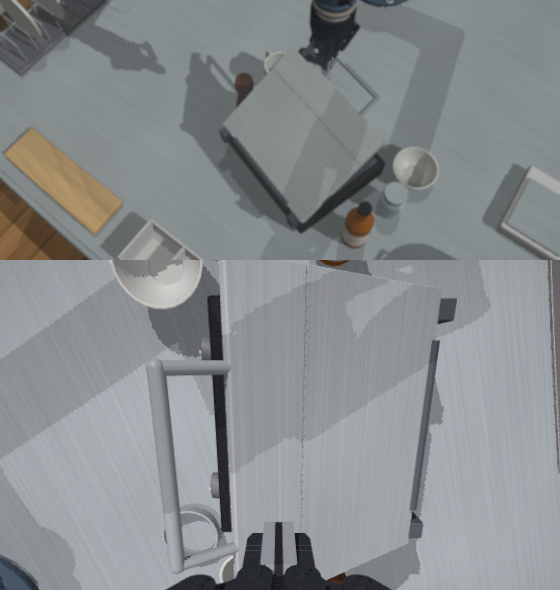

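The bar's left corner is at (155,107) and the sheet edge at about x=226, which gives 0.58–0.6 rad, unchanged. The bystanders are in place and the hand is clear.

```bash
python3 -c "
from station import workorder
print(workorder.sign_off())"
```

```text
the job is handed in; nothing more can be done
None
```

The hinge test is done and handed in at about 14 s, against the 62 s limit; sign-off gives no verdict.

- **Start:** the cover was not quite shut. All three cameras put it about 0.1 rad open, so I planned the lift from there.
- **Lift and release:** I gripped the bar and lifted the cover with about 13 N along its arc. When I let go, the bar still touched the front finger with about 3 N. I centred the fingers before retracting. The wrist picture then gave about 0.59 rad (34 degrees).
- **Standing untouched:** it stood about four seconds with nothing touching it before the push.
- **Push:** I pressed the middle of the front strip with shut fingers, adding force in 1 mm steps. It read 4.5 to 5.2 N for just over two seconds. The highest reading I saw on the sheet was 5.2 N.
- **Last checks:** after the hand went up, the last wrist picture put the cover at 0.58 to 0.60 rad. The hand was clear, and the bystanders looked to be in place.

The cover angle comes from the pictures only, as the interface has no reading for it. I saw the force only at the end of each move, not in between. The bystander check was by eye.

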